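# Stack the empty hardware tote on the full one

## Robot

A 6-joint arm with a two-finger parallel gripper is mounted at the origin on the work surface. World frame = base frame: x ahead of the robot, y to its left, z up, the work surface at z = 0. Lengths are in m, angles in rad, forces in N, time in s.
With the tool pointing down it reaches from about 0.325 to 0.85 m from the base axis. Payload 15.5 kg.
Tool frame: the origin (TCP) lies midway between the tips of the shut fingers; the grasp point (between the pads) lies 19 mm behind it; z points along the fingers, y is the direction in which the jaws open and shut (so a half turn about z gives the same grasp; the last joint's range is limited). The gripper opens to 91 mm and grips with 3 to 60 N. Pads are 32 mm wide; open, the fingers measure 118 mm over their backs; the gripper's body (76 mm by 178 mm) begins 60 mm behind the grasp point.
Start: joints at [-1.357, 0.494, 1.345, -0, 1.302, -0.096], TCP at [0.191, -0.595, 0.214] pointing down, gripper open.
Joint ranges: [-2.91, 2.91], [-0.82, 2.16], [0.22, 2.67], [-1.22, 4.37], [0.12, 2.79], [-3.08, 3.08]. Speed limits (rad/s): [1.89, 1.89, 2.57, 3.01, 3.01, 3.01].

## Interface

Orientations are given as [roll, pitch, yaw] about the fixed x, y, z axes, in that order (R = Rz(yaw) Ry(pitch) Rx(roll)).
In Python, from workcell import r gives the robot as it stands.
- The arm moves only by the shell command python3 -m handwheel 'ROWS' [FORCE]. ROWS is JSON, a list of rows, each an object of numbers: "dx", "dy", "dz": the shift along the tool's x, y, z in cm; "wx", "wy", "wz": the turn, a rotation vector about the tool's x, y, z in degrees; "hand": the opening in per cent of the stroke, from 0 (shut) to 100 (fully open). A call has 1 to 8 rows; each row is the pose to reach, as a shift and turn from the pose commanded when the call began, along the tool's axes at that moment; what a row does not reach only later rows make up. A row lasts 1/12 s, in which the tool goes at most 41.7 mm and 7.16 degrees, less where a joint would pass 70% of its speed; a pose out of reach is approached as far as the arm can. A call with a gripper value outside its range is refused whole. The fingers move at their own pace and stop on an object; FORCE is the grip in N (left out, the last holds). Time passes only in rows, so rows that repeat a pose let the fingers close. It gives the time, the measured TCP pose, the force and the opening at its end, in the units of the state.
- r.observe(): the state, without advancing time (a new reading comes with each control period).
- r.get_image(name): name is "side" or "top" or "wrist"; returns a dict with "frame" (400x640x3 uint8, red, green, blue), "fov_y" (degrees; the focal length in pixels is half the picture's height over the tangent of half this angle, whatever the lens; pixels are square), "cx", "cy" (the principal point, pixels), "R" (3x3) and "t" (3): a world point X has camera coordinates R X + t; the wrist camera has in their place "T_tool_cam" (4x4, takes a point from camera to tool coordinates, whose origin is the TCP and whose axes are the flange's). Camera axes: x right, y down, z forward; pixel columns grow to the right and rows downward; lengths in m; the calibration is good to about 2 mm. A picture is of the moment at which its call begins: read the wrist's pose just before it. There is no depth.
- r.hand_in(): hands the job in, once; it reports no verdict.
The state is a dict: "time": time; "qpos": joint angles; "joint_vel": joint speeds; "joint_efforts": joint torques, N m; "ee_pos": TCP position; "tcp_rot": TCP orientation; "force": force on the tool from outside, world axes, zero at the start; "wrist_torque": the same for the moment, N m; "finger_gap": finger opening in m.
Only numpy, scipy, OpenCV 4.12 (cv2) and the standard library are available. Lean on these libraries where they do the work, as an engineer would, in place of code of your own. Each camera call takes 0.05 s, during which the arm holds its last target.

## Task

Take the empty grey tote with the side lugs out of its bay in the sloping rack and stack it on the full tote of buckles, turned to the facing in which its lugs sit fully down in the shallow rim pockets, so that it stands level on top. Never let it sink into the full tote, where it would crush the buckles. Leave the full tote about where it stands, disturb nothing else, and let go.

Things in the scene. Friction and masses are not known exactly. Their poses are not given: they have to be found in the camera images.
- tote: Empty grey stack-nest tote: tapered open box, rim 176 x 126 mm (x by y), underside 154 x 92, 80 high, 3 mm walls, 0.2 to 0.4 kg. Origin at the centre of its underside, z up out of its mouth, x along its length. Starts in one of the rack's two bays, lying on the sloping deck against the stop, leaning like the deck, x axis up the slope.
- tote_grip (a point): Top edge of the empty tote's middle wall, by which it is carried: 44 mm above the underside centre. The wall is 12 mm thick (along x), spans the inside along y (98 mm), and stands on the floor, whose top is 4 mm above the underside; over 60 mm is free on both sides of it along x.
- tote_front (a point): Middle of the empty tote's end wall at its +x end, on the rim, 85 mm along x from its origin and 80 mm up. It is the end with a deep slot nearest to it (slot centre 35 mm from this end).
- tote_lug (a point): Underside of one of the empty tote's four lugs, at x 50, y 51, z 6 mm from its origin. The lugs stand out low on the long sides at x = +50 and x = -20 mm, on both sides; each is 16 mm long (x), 14 high, its underside 6 mm above the tote's underside, its outer end at y = +-58 mm.
- full_tote: Full tote, loose, level on the bench at any of many yaws: same grey moulding, frame and features as the empty one, about 0.95 kg, brass buckles up to 20 mm deep inside. Empty tote on top with x axis opposite to this one's: stacked, its underside 68 mm above this one's, origins in line (2 mm play). Same facing: it sinks in, to 44 mm. Lugs on the rim beside the pockets: about 74 mm.
- full_pocket (a point): Floor of one of the full tote's four shallow rim pockets, at x 20, y 56, z 74 mm from its origin. The pockets lie in both long rims at x = -50 and x = +20 mm; each is 20 mm long (x), 6 deep, open to the inside, with an outer lip from y = +-60 to 63 mm. The lugs of a tote above stand in these to stack.
- full_slot (a point): Bottom of one of the full tote's four deep slots, at x 50, y 51, z 45 mm from its origin. The slots cut both long sides at x = +50 and x = -20 mm, 24 mm wide, 35 deep from the rim. The lugs of a tote above sink into these if it has the same facing (nesting).
- rack: Fixed plywood rack, origin on the bench under its middle, x (level) pointing uphill, z up. Deck slopes 0.49 rad (28 degrees), high towards the robot, low at its -x side, away from the robot; its surface is 62 mm above the bench over the origin. Two bays, centres at y = +-72 mm, flanked by 8 mm cheeks 56 mm high (136 mm between cheeks), with a stop 12 mm high at the low edge.
- tray: plain grey plastic tray, 154 x 116 x 50 mm, with two walls lengthwise and no lugs or notches, lying in the other bay of the rack; a bystander. Origin at the centre of its underside.
- tin: amber glass jar with a copper lid, 56 mm across, 52 mm high, near the full tote; a bystander. Origin at the centre of its underside.
- spool: pale thread spool, 44 mm across, 50 mm high, near the full tote; a bystander. Origin at the centre of its underside.
- mallet: hammer lying on the bench; a bystander. Origin on its underside.
- awl: awl (shaped like a screwdriver, dark wooden handle) lying on the bench; a bystander. Origin on its underside.
- glue_brush: flat brush lying on the bench; a bystander. Origin on its underside.
- wax: yellowish wax block 55 x 35 x 20 mm; a bystander. Origin at the centre of its underside.
- stone: grey sharpening stone 160 x 50 x 25 mm; a bystander. Origin at the centre of its underside.

How it is judged:
On the way:
1. the tote is lifted clear of the rack (height (world z) of tote above 0.1 m and contact force between tote and rack below 0.01 N), for 0.2 s.
At the end, for the whole second after the job is handed in: The empty tote stands on the full one with opposite facing (its +x end over the full tote's -x end), lugs down in the pockets: origins within 4 mm in x and y, 68 mm apart in height within 2.5 mm, level with it within 0.04 rad, at rest; the full tote stands flat, within 25 mm of where it began (x of tote in the frame of full_tote between -0.004 and 0.004 m and y of tote in the frame of full_tote between -0.004 and 0.004 m and z of tote in the frame of full_tote between 0.0655 and 0.0705 m and x of tote_front in the frame of full_tote below -0.07 m and angle between the z axis of tote and the z axis of full_tote, either way round below 0.04 rad and linear speed of tote below 0.02 m/s and angular speed of tote below 0.1 rad/s and angle between full_tote's own z axis and vertical below 0.04 rad and distance of full_tote from where it was at the start of the episode below 0.025 m); the robot touches nothing.
It fails at once if the empty tote sinks into the full one (horizontal distance between tote and full_tote below 0.05 m and z of tote in the frame of full_tote below 0.056 m).
It fails at once if the full tote is shoved more than 40 mm (distance of full_tote from where it was at the start of the episode above 0.04 m).
It fails at once if a bystander is moved more than 25 mm (distance of any of tray, tin, spool, mallet, awl, glue_brush, wax, stone from where it was at the start of the episode above 0.025 m).
It also fails if it takes over 43 s, if anything falls off the work surface, if the arm or the gripper's body presses on something with over 40 N, if the wrist force passes 120 N, or if a joint passes its speed limit or range.

## Working session

There is one attempt and no reset: what is moved stays moved. The work goes in short steps, Python scripts to look and compute and a shell command to move; the robot and the scene stay as the last step left them, time stands still between calls to the robot, and variables do not carry over. Pictures are saved under pics/ and viewed, and the job is handed in when it is done.

```bash
ls; mkdir -p pics; python3 - <<'E'
from workcell import r
import cv2
o=r.observe(); print({k:o[k] for k in('time','qpos','ee_pos','tcp_rot','force','finger_gap')})
for n in("side","top","wrist"):
    im=r.get_image(n); cv2.imwrite(f"pics/{n}0.png",im["frame"][:,:,::-1]); print(n,{k:v for k,v in im.items() if k!="frame"})
E
```

```text
pics
{'time': 0.0, 'qpos': array([-1.35649611e+00,  4.94178058e-01,  1.34610405e+00,  1.18734148e-05,
        1.30252204e+00, -9.55089097e-02]), 'ee_pos': array([ 0.19047   , -0.59487842,  0.21335064]), 'tcp_rot': array([-3.14038778e+00, -1.26924861e-04,  3.09805893e-01]), 'force': array([-1.03270965, -0.2945463 ,  0.45578671]), 'finger_gap': 0.09126089983971063}
side {'fov_y': 46.440709347643356, 'cx': 325.85601308052986, 'cy': 199.29894618270723, 'R': array([[-0.99850877, -0.0536658 , -0.01001112],
       [-0.02406814,  0.59735145, -0.80161835],
       [ 0.04899964, -0.800182  , -0.5977523 ]]), 't': array([0.51847043, 0.1880193 , 1.21527285])}
top {'fov_y': 51.28283759329083, 'cx': 320.9179259295358, 'cy': 194.73435992475657, 'R': array([[ 0.01830262, -0.99972249, -0.01483114],
       [-0.98613952, -0.01560341, -0.16518285],
       [ 0.1649056 ,  0.01764885, -0.98615144]]), 't': array([-0.10612702,  0.52132912,  1.30931133])}
wrist {'fov_y': 66.99307599511047, 'cx': 321.66126454340775, 'cy': 197.7716250515823, 'T_tool_cam': array([[-2.97719046e-04, -9.65083234e-01, -2.61943244e-01,
         7.39401625e-02],
       [ 9.99999846e-01, -1.64642629e-04, -5.29981829e-04,
         1.34799425e-03],
       [ 4.68349553e-04, -2.61943361e-01,  9.65083134e-01,
        -1.70548674e-01],
       [ 0.00000000e+00,  0.00000000e+00,  0.00000000e+00,
         1.00000000e+00]])}
```

View pics/side0.png

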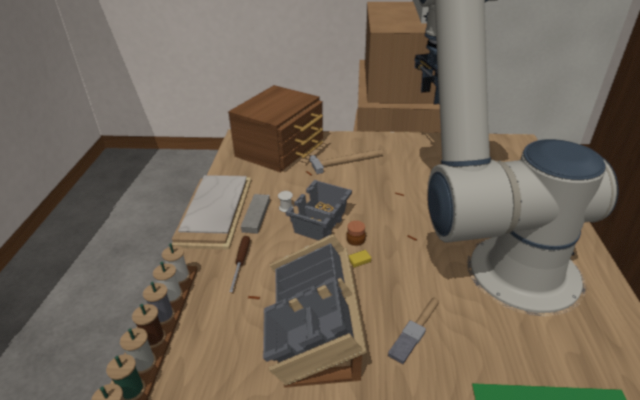

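View pics/top0.png

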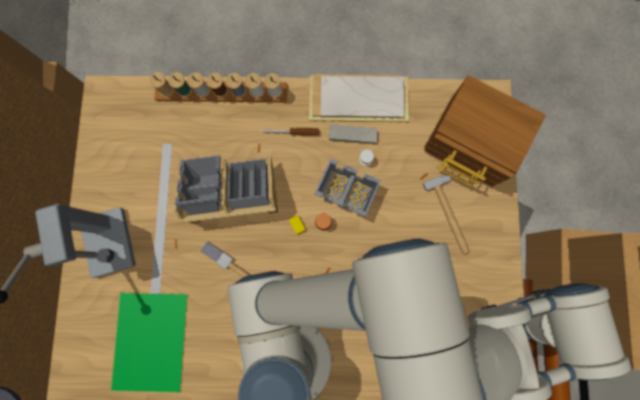

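View pics/wrist0.png

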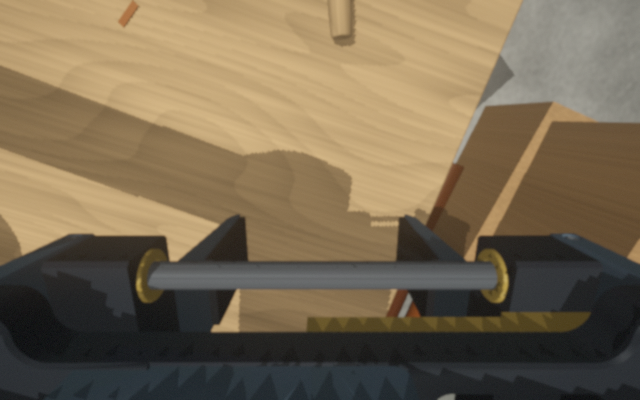

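```bash
cat > h.py <<'E'
import numpy as np,cv2
from workcell import r
def K(im):
    f=im["frame"].shape[0]/2/np.tan(np.radians(im["fov_y"])/2); return f
def RT(im,tp=None):
    if "R" in im: return np.array(im["R"]),np.array(im["t"])
    T=tp@im["T_tool_cam"]; R=T[:3,:3].T; return R,-R@T[:3,3]
def toolT():
    from scipy.spatial.transform import Rotation as Ro
    o=r.observe(); T=np.eye(4); T[:3,:3]=Ro.from_euler('xyz',o["tcp_rot"]).as_matrix(); T[:3,3]=o["ee_pos"]; return T
def ray(im,uv,tp=None):
    R,t=RT(im,tp); f=K(im)
    d=R.T@np.array([(uv[0]-im["cx"])/f,(uv[1]-im["cy"])/f,1]); return -R.T@t,d/np.linalg.norm(d)
def plane(im,uv,z,tp=None):
    c,d=ray(im,uv,tp); return c+d*(z-c[2])/d[2]
def proj(im,X,tp=None):
    R,t=RT(im,tp); p=R@np.asarray(X)+t; f=K(im); return np.array([f*p[0]/p[2]+im["cx"],f*p[1]/p[2]+im["cy"]])
def crop(im,box,s,name):
    x0,y0,x1,y1=box; c=im["frame"][y0:y1,x0:x1,::-1]; cv2.imwrite(name,cv2.resize(c,None,fx=s,fy=s,interpolation=cv2.INTER_CUBIC))
E
python3 - <<'E'
from h import *
im=r.get_image("top"); crop(im,(165,120,395,260),3.4,"pics/t1.png")
for uv in [(348,188),(200,187),(250,185),(323,222),(367,158),(226,188)]: print(uv,plane(im,uv,0.06).round(3))
im=r.get_image("side"); crop(im,(220,170,380,385),2.7,"pics/s1.png")
E
```

```text
(348, 188) [ 0.543 -0.184  0.06 ]
(200, 187) [0.539 0.293 0.06 ]
(250, 185) [0.548 0.132 0.06 ]
(323, 222) [ 0.433 -0.106  0.06 ]
(367, 158) [ 0.643 -0.245  0.06 ]
(226, 188) [0.537 0.209 0.06 ]
```

View pics/t1.png

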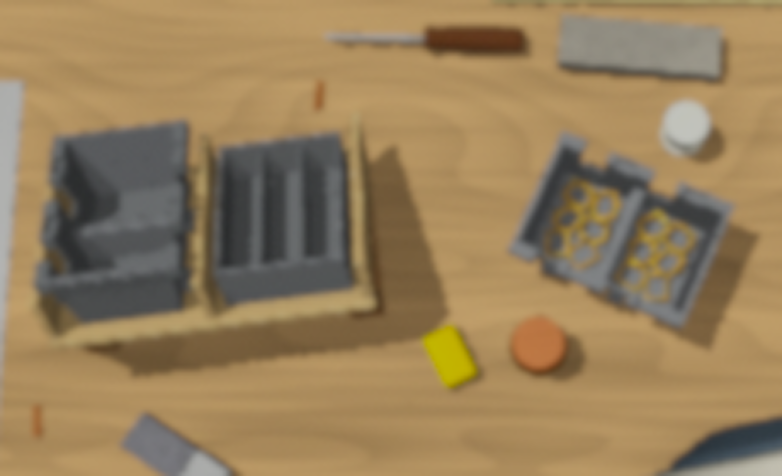

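View pics/s1.png

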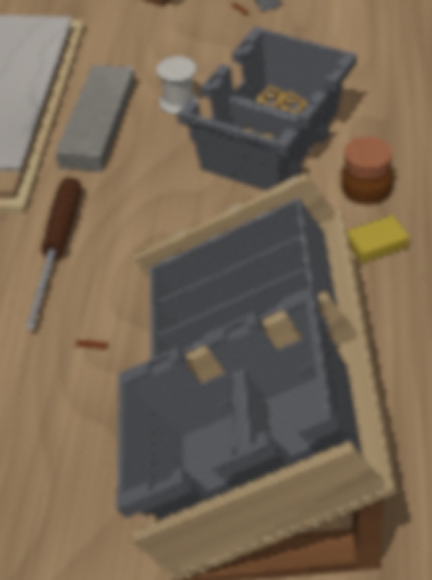

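```bash
cat >> h.py <<'E'
from scipy.spatial.transform import Rotation as Ro
def delta(pos,Rt):
    "print row to reach world TCP pos, rotation matrix Rt"
    T=toolT(); d=T[:3,:3].T@(np.array(pos)-T[:3,3])*100
    w=np.degrees(Ro.from_matrix(T[:3,:3].T@Rt).as_rotvec())
    print("d cm",d.round(2),"w deg",w.round(2),"rows>=",max(np.linalg.norm(d)/4.17,np.linalg.norm(w)/7.16).round(1))
def down(yaw): return Ro.from_euler('xyz',[np.pi,0,yaw]).as_matrix()
E
python3 -c "
from h import *
delta([.615,-.21,.26],down(2.74))"
python3 -m handwheel '[{"dx":10,"dy":-4,"dz":-4.6,"wz":-57},{"dx":20,"dy":-9,"dz":-4.6,"wz":-57},{"dx":26,"dy":-11,"dz":-4.6,"wz":-57},{"dx":26,"dy":-11,"dz":-4.6,"wz":-57},{"dx":26,"dy":-11,"dz":-4.6,"wz":-57},{"dx":26,"dy":-11,"dz":-4.6,"wz":-57},{"dx":26,"dy":-11,"dz":-4.6,"wz":-57},{"dx":26,"dy":-11,"dz":-4.6,"wz":-57}]'
python3 -c "
from h import *
delta([.615,-.21,.26],down(2.74))"
```

```text
d cm [ 52.17 -23.74  -4.62] w deg [-1.0000e-02 -4.0000e-02 -1.3924e+02] rows>= 19.4
d cm [ 52.17 -23.74  -4.62] w deg [-1.0000e-02 -4.0000e-02 -1.3924e+02] rows>= 19.4schema error: expected keys dx, dy, dz, wx, wy, wz, hand
```

```bash

python3 -m handwheel '[{"dx":4,"dy":-1.5,"dz":-2,"wx":0,"wy":0,"wz":-7,"hand":60},{"dx":8,"dy":-3,"dz":-4.6,"wx":0,"wy":0,"wz":-14,"hand":60},{"dx":11,"dy":-5,"dz":-4.6,"wx":0,"wy":0,"wz":-21,"hand":60},{"dx":15,"dy":-7,"dz":-4.6,"wx":0,"wy":0,"wz":-28,"hand":60},{"dx":19,"dy":-8,"dz":-4.6,"wx":0,"wy":0,"wz":-35,"hand":60},{"dx":22,"dy":-10,"dz":-4.6,"wx":0,"wy":0,"wz":-42,"hand":60},{"dx":26,"dy":-12,"dz":-4.6,"wx":0,"wy":0,"wz":-49,"hand":60},{"dx":29,"dy":-13,"dz":-4.6,"wx":0,"wy":0,"wz":-56,"hand":60}]'
python3 -c "
from h import *
delta([.615,-.21,.26],down(2.74))"
```

```text
time: 0.92
ee_pos: [0.4281, -0.3806, 0.2601]
tcp_rot: [-3.141, -0.0, 1.293]
force: [0.2, -1.2, -0.6]
finger_gap: 0.0547
d cm [2.153e+01 1.330e+01 1.000e-02] w deg [ 1.000e-02 -2.000e-02 -8.288e+01] rows>= 11.6
```

```bash

python3 -m handwheel '[{"dx":3,"dy":2,"dz":0,"wx":0,"wy":0,"wz":-7,"hand":60},{"dx":6,"dy":4,"dz":0,"wx":0,"wy":0,"wz":-14,"hand":60},{"dx":9,"dy":6,"dz":0,"wx":0,"wy":0,"wz":-21,"hand":60},{"dx":12,"dy":8,"dz":0,"wx":0,"wy":0,"wz":-28,"hand":60},{"dx":15,"dy":10,"dz":0,"wx":0,"wy":0,"wz":-35,"hand":60},{"dx":18,"dy":12,"dz":0,"wx":0,"wy":0,"wz":-42,"hand":60},{"dx":20,"dy":13,"dz":0,"wx":0,"wy":0,"wz":-49,"hand":60},{"dx":21.5,"dy":13.3,"dz":0,"wx":0,"wy":0,"wz":-56,"hand":60}]'
python3 -m handwheel '[{"dx":0,"dy":0,"dz":0,"wx":0,"wy":0,"wz":-7,"hand":60},{"dx":0,"dy":0,"dz":0,"wx":0,"wy":0,"wz":-14,"hand":60},{"dx":0,"dy":0,"dz":0,"wx":0,"wy":0,"wz":-21,"hand":60},{"dx":0,"dy":0,"dz":0,"wx":0,"wy":0,"wz":-27,"hand":60},{"dx":0,"dy":0,"dz":0,"wx":0,"wy":0,"wz":-27,"hand":60},{"dx":0,"dy":0,"dz":0,"wx":0,"wy":0,"wz":-27,"hand":60}]'
python3 - <<'E'
from h import *
T=toolT(); im=r.get_image("wrist"); np.save("T1.npy",T)
cv2.imwrite("pics/w1.png",im["frame"][:,:,::-1])
E
```

```text
time: 1.58
ee_pos: [0.6169, -0.2119, 0.2595]
tcp_rot: [3.141, -0.0, 2.272]
force: [-0.4, -0.8, 1.0]
finger_gap: 0.055
time: 2.08
ee_pos: [0.6149, -0.2138, 0.2598]
tcp_rot: [3.142, -0.0, 2.732]
force: [-0.8, -0.7, 0.5]
finger_gap: 0.055
```

View pics/w1.png

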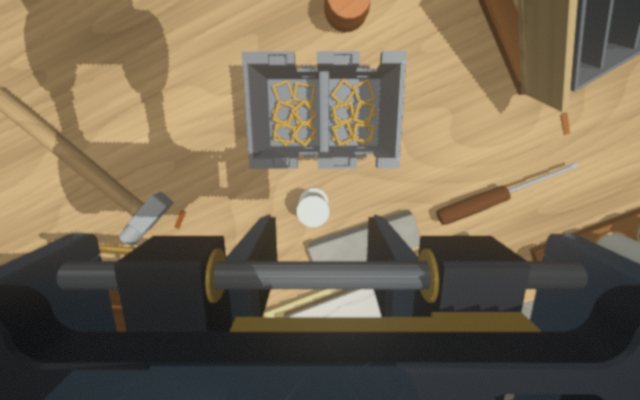

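```bash
python3 - <<'E'
import cv2
f=cv2.imread("pics/w1.png")[35:180,230:420]; cv2.imwrite("pics/w1z.png",cv2.resize(f,None,fx=4.1,fy=4.1,interpolation=cv2.INTER_CUBIC))
E
```

```text
(no output)
```

View pics/w1z.png

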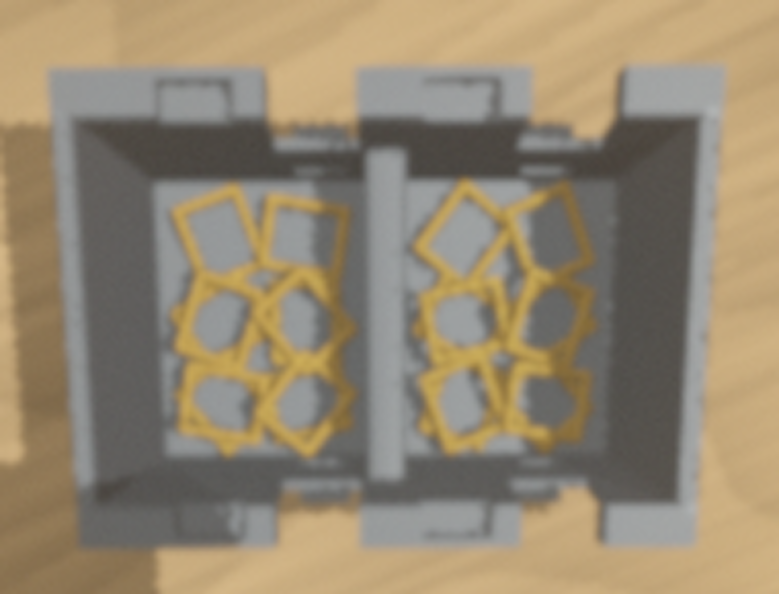

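```bash
python3 - <<'E'
from h import *
T=np.load("T1.npy"); im=r.get_image("wrist")
P=[plane(im,(230+a/4.1,35+b/4.1),.08,T)[:2] for a,b in[(50,68),(725,65),(697,547),(80,547)]]
P=np.array(P);print(P.round(4)); c=P.mean(0)
x=(P[1]+P[2]-P[0]-P[3])/2; y=(P[0]+P[1]-P[2]-P[3])/2
print("c",c,"len",np.linalg.norm(x),np.linalg.norm(y),"yaw",np.arctan2(x[1],x[0]),np.arctan2(y[1],y[0])-np.pi/2)
# pockets
for n,(a,b),z in[("wall",(387,150),.044),("wall",(387,480),.044)]: print(n,plane(im,(230+a/4.1,35+b/4.1),z,T))
for uv in [(313,205)]: print("spool",plane(im,uv,.05,T))
print("tin",plane(im,(347,10),.052,T))
im=r.get_image("top")
g=[proj(im,[c[0],c[1],.08])]; print(g)
for p in P: print(proj(im,[p[0],p[1],.08]))
E
```

```text
[[ 0.4537 -0.2367]
 [ 0.5226 -0.0761]
 [ 0.6387 -0.1251]
 [ 0.5685 -0.2866]]
c [ 0.54588174 -0.1811311 ] len 0.1754594977744461 0.12560723295911147 yaw 1.1632946902370778 1.166202713172872
wall [ 0.50234888 -0.16230034  0.044     ]
wall [ 0.58988257 -0.20005143  0.044     ]
spool [ 0.64675422 -0.24091671  0.05      ]
tin [ 0.45483714 -0.11454651  0.052     ]
[array([347.41168735, 186.0753872 ])]
[364.99986189 215.36413427]
[314.05078397 192.81023333]
[330.11004881 157.31472487]
[380.81839585 179.54751397]
```

```bash
python3 -c "
from h import *
delta([.546,-.25,.27],down(1.571))"
python3 -m handwheel '[{"dx":0.5,"dy":-0.8,"dz":-0.3,"wx":0,"wy":0,"wz":7,"hand":60},{"dx":1,"dy":-1.5,"dz":-0.6,"wx":0,"wy":0,"wz":14,"hand":60},{"dx":1.5,"dy":-2.3,"dz":-1,"wx":0,"wy":0,"wz":21,"hand":60},{"dx":2,"dy":-3,"dz":-1,"wx":0,"wy":0,"wz":28,"hand":60},{"dx":2.5,"dy":-4,"dz":-1,"wx":0,"wy":0,"wz":35,"hand":60},{"dx":3,"dy":-5,"dz":-1,"wx":0,"wy":0,"wz":42,"hand":60},{"dx":4,"dy":-5.5,"dz":-1,"wx":0,"wy":0,"wz":49,"hand":60},{"dx":4.9,"dy":-6,"dz":-1,"wx":0,"wy":0,"wz":56,"hand":60}]'
python3 -m handwheel '[{"dx":0,"dy":0,"dz":0,"wx":0,"wy":0,"wz":7,"hand":60},{"dx":0,"dy":0,"dz":0,"wx":0,"wy":0,"wz":10.6,"hand":60},{"dx":0,"dy":0,"dz":0,"wx":0,"wy":0,"wz":10.6,"hand":60},{"dx":0,"dy":0,"dz":0,"wx":0,"wy":0,"wz":10.6,"hand":60}]'
python3 - <<'E'
from h import *
T=toolT(); im=r.get_image("wrist"); np.save("T2.npy",T)
cv2.imwrite("pics/w2.png",im["frame"][:,:,::-1])
for u,v in [(.4537,-.2367),(.5226,-.0761),(.6387,-.1251),(.5685,-.2866)]: print(proj(im,[u,v,.08],T))
E
python3 -c "
from h import *
delta([.54,.21,.30],down(1.571))"
```

```text
d cm [ 4.89 -6.05 -1.01] w deg [-0.000e+00 -1.000e-02  6.656e+01] rows>= 9.3
time: 2.9
ee_pos: [0.5457, -0.2499, 0.2698]
tcp_rot: [-3.141, -0.0, 1.75]
force: [-0.1, 0.0, -0.3]
finger_gap: 0.0547
time: 3.23
ee_pos: [0.5462, -0.2497, 0.2699]
tcp_rot: [3.142, 0.0, 1.574]
force: [-0.7, 0.7, -0.2]
finger_gap: 0.0547
[244.37876195 166.97373917]
[299.57135737  17.4728504 ]
[405.19175438  67.51137441]
[339.06137476 207.00763082]
d cm [45.97 -0.43 -3.01] w deg [ 0.   -0.    0.24] rows>= 11.0
```

View pics/w2.png

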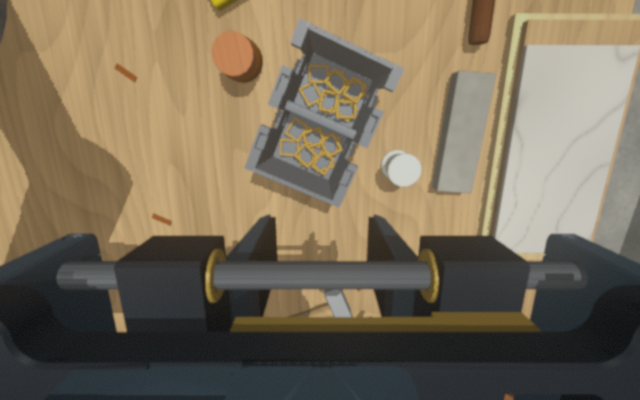

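```bash
python3 - <<'E'
import cv2
f=cv2.imread("pics/w2.png")[10:220,235:415]; cv2.imwrite("pics/w2z.png",cv2.resize(f,None,fx=2.8,fy=2.8,interpolation=cv2.INTER_CUBIC))
E
```

```text
(no output)
```

View pics/w2z.png

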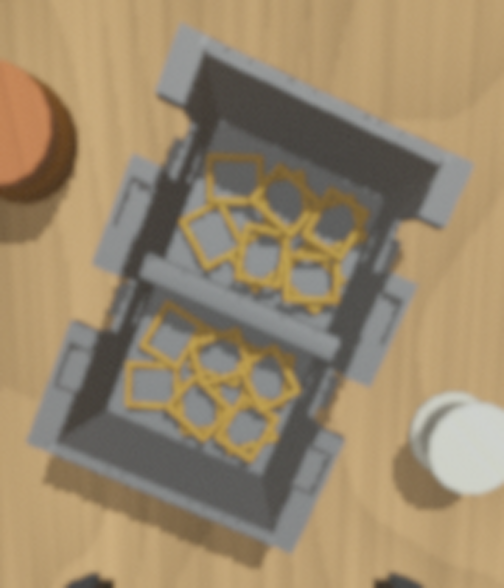

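```bash
python3 -m handwheel '[{"dx":4,"dy":0,"dz":-3,"wx":0,"wy":0,"wz":0,"hand":60},{"dx":8,"dy":0,"dz":-3,"wx":0,"wy":0,"wz":0,"hand":60},{"dx":12,"dy":0,"dz":-3,"wx":0,"wy":0,"wz":0,"hand":60},{"dx":16,"dy":0,"dz":-3,"wx":0,"wy":0,"wz":0,"hand":60},{"dx":20,"dy":0,"dz":-3,"wx":0,"wy":0,"wz":0,"hand":60},{"dx":24,"dy":0,"dz":-3,"wx":0,"wy":0,"wz":0,"hand":60},{"dx":28,"dy":0,"dz":-3,"wx":0,"wy":0,"wz":0,"hand":60},{"dx":32,"dy":0,"dz":-3,"wx":0,"wy":0,"wz":0,"hand":60}]'
python3 -m handwheel '[{"dx":4,"dy":0,"dz":0,"wx":0,"wy":0,"wz":0,"hand":60},{"dx":8,"dy":0,"dz":0,"wx":0,"wy":0,"wz":0,"hand":60},{"dx":12,"dy":0,"dz":0,"wx":0,"wy":0,"wz":0,"hand":60},{"dx":14,"dy":0,"dz":0,"wx":0,"wy":0,"wz":0,"hand":60},{"dx":14,"dy":0,"dz":0,"wx":0,"wy":0,"wz":0,"hand":60},{"dx":14,"dy":0,"dz":0,"wx":0,"wy":0,"wz":0,"hand":60},{"dx":14,"dy":0,"dz":0,"wx":0,"wy":0,"wz":0,"hand":60}]'
python3 - <<'E'
from h import *
T=toolT(); im=r.get_image("wrist"); np.save("T3.npy",T)
cv2.imwrite("pics/w3.png",im["frame"][:,:,::-1])
E
```

```text
time: 3.95
ee_pos: [0.5451, 0.0724, 0.3001]
tcp_rot: [3.141, 0.0, 1.575]
force: [1.1, 0.8, 0.1]
finger_gap: 0.0547
time: 4.53
ee_pos: [0.5451, 0.2099, 0.2998]
tcp_rot: [-3.141, 0.0, 1.574]
force: [0.2, 0.5, 0.8]
finger_gap: 0.0546
```

View pics/w3.png

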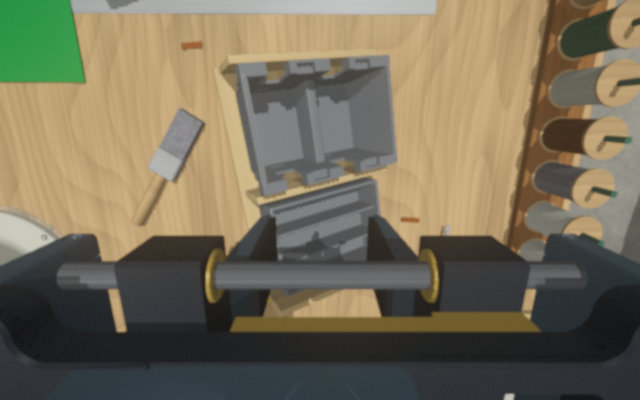

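```bash
python3 - <<'E'
import cv2
f=cv2.imread("pics/w3.png")[40:215,205:410]; cv2.imwrite("pics/w3z.png",cv2.resize(f,None,fx=3.4,fy=3.4,interpolation=cv2.INTER_CUBIC))
E
```

```text
(no output)
```

View pics/w3z.png

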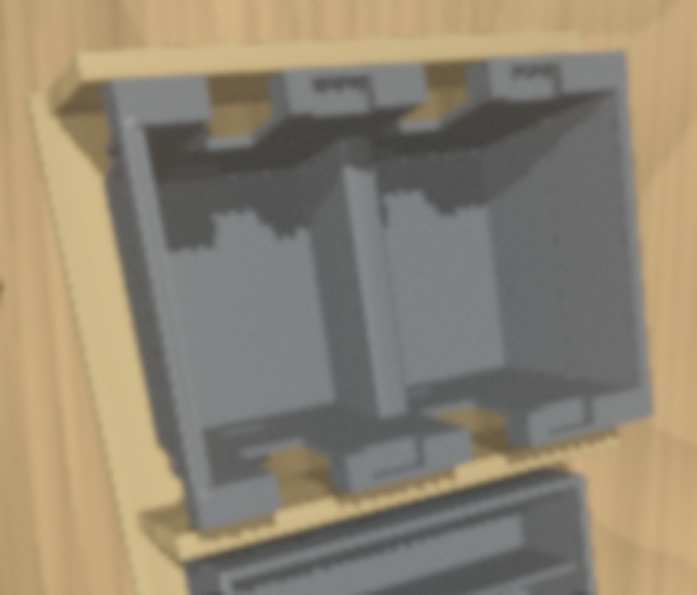

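```bash
python3 - <<'E'
from h import *
T=np.load("T3.npy"); im=r.get_image("wrist"); f=K(im)
uv=np.array([(105,85),(627,52),(652,420),(195,530),(346,166),(382,163),(405,413),(376,419)],float)/3.4+[205,40]
X=np.array([(88,-63,80),(-88,-63,80),(-88,63,80),(88,63,80),(6,-49,44),(-6,-49,44),(-6,49,44),(6,49,44)],float)/1000
Km=np.array([[f,0,im["cx"]],[0,f,im["cy"]],[0,0,1]])
for n,idx in(("all",range(8)),("rim",range(4))):
    idx=list(idx)
    ok,rv,tv=cv2.solvePnP(X[idx],uv[idx],Km,None)
    pr=cv2.projectPoints(X,rv,tv,Km,None)[0][:,0]
    M=np.eye(4); M[:3,:3]=cv2.Rodrigues(rv)[0]; M[:3,3]=tv[:,0]
    W=T@im["T_tool_cam"]@M
    print(n,"res",(pr-uv).round(1).tolist()); print("pos",W[:3,3].round(4),"x",W[:3,0].round(3),"y",W[:3,1].round(3),"z",W[:3,2].round(3),"tilt",np.degrees(np.arccos(W[2,2])))
    if n=="all": np.save("W.npy",W)
    wt=W[:3,3]+W[:3,2]*.044; print("wall top",wt.round(4), "yaw",np.arctan2(W[1,0],W[0,0]))
    for nm in("top","side"):
        i2=r.get_image(nm); print(nm,[proj(i2,(W@np.r_[x,1])[:3]).round(1).tolist() for x in X])
E
```

```text
all res [[1.3, 2.8], [-1.4, 3.4], [1.1, 1.1], [-0.9, -2.2], [-1.4, -5.1], [-2.7, -5.0], [2.1, 2.4], [2.0, 2.3]]
pos [0.5214 0.2668 0.049 ] x [-0.91  -0.116  0.399] y [ 0.148 -0.988  0.051] z [0.388 0.105 0.916] tilt 23.688909126829586
wall top [0.5385 0.2714 0.0893] yaw -3.0144684925620586
top [[177.4, 206.2], [182.5, 159.6], [221.0, 154.0], [218.8, 200.3], [188.7, 189.4], [189.0, 186.3], [219.3, 181.9], [219.1, 185.0]]
side [[345.4, 330.5], [263.2, 358.5], [263.6, 306.6], [337.7, 279.6], [313.6, 346.5], [308.2, 348.4], [305.2, 308.6], [310.2, 306.8]]
rim res [[0.3, 0.0], [-0.1, 0.0], [0.1, -0.2], [-0.3, 0.2], [-2.3, -8.9], [-3.5, -8.8], [1.0, 1.0], [0.9, 1.1]]
pos [0.5182 0.2718 0.0593] x [-0.887 -0.128  0.443] y [ 0.139 -0.99  -0.008] z [0.44  0.055 0.896] tilt 26.319789624490944
wall top [0.5375 0.2742 0.0987] yaw -2.9980996388082115
top [[175.4, 204.3], [180.9, 159.1], [220.3, 154.4], [218.2, 199.1], [186.5, 188.8], [186.8, 185.7], [217.9, 182.0], [217.7, 185.0]]
side [[343.6, 324.9], [262.9, 356.9], [264.2, 307.0], [336.6, 276.5], [313.5, 343.9], [308.2, 346.0], [305.7, 307.7], [310.6, 305.7]]
```

```bash
cat > fit.py <<'E'
from h import *
from scipy.optimize import least_squares
def pose(p,tilt=.49):
    M=np.eye(4); M[:3,:3]=Ro.from_euler('ZY',[p[3],-tilt]).as_matrix(); M[:3,3]=p[:3]; return M
def fit(obs,tilt=.49,p0=(.52,.27,.06,-3.0)):
    "obs: list of (im,T,X(mm),uv)"
    def res(p):
        W=pose(p,tilt); return np.concatenate([proj(i,(W@np.r_[np.array(x)/1000,1])[:3],T)-uv for i,T,x,uv in obs])
    s=least_squares(res,p0); return s.x,s.fun.reshape(-1,2)
E
python3 - <<'E'
from fit import *
T=np.load("T3.npy"); im=r.get_image("wrist")
uv=np.array([(105,85),(627,52),(652,420),(195,530),(405,413),(376,419)],float)/3.4+[205,40]
X=[(88,-63,80),(-88,-63,80),(-88,63,80),(88,63,80),(-6,49,44),(6,49,44)]
for n in(4,6):
    p,f=fit([(im,T,x,u) for x,u in zip(X,uv)][:n]); W=pose(p)
    print(p.round(4),f.round(1).tolist(),"wall",(W@[0,0,.044,1])[:3].round(4))
np.save("p.npy",p)
# rack origin by geometry: y offset 72 toward bay; deck height at x=0 is .062
W=pose(p); Rt=np.column_stack([W[:3,1]*0,W[:3,1]*0,W[:3,2]*0])
n=-W[:3,2]; y=-np.array([np.cos(p[3]),np.sin(p[3]),0]); y=-y
# tool y = -tote x, tool z=-tote z, tool x = y cross z
ty=-W[:3,0]; tz=-W[:3,2]; tx=np.cross(ty,tz); R=np.column_stack([tx,ty,tz])
g=(W@[0,0,.044,1])[:3]
print("rpy",Ro.from_matrix(R).as_euler('xyz').round(3))
pre=g-tz*.10; print(pre.round(4)); delta(pre,R)
E
```

```text
[ 0.5166  0.271   0.0629 -2.9991] [[0.6, -1.2], [-1.0, 0.2], [-0.2, -0.1], [0.4, 1.2]] wall [0.5371 0.2739 0.1017]
[ 0.5163  0.2715  0.0617 -2.9997] [[0.6, -1.6], [-1.4, -0.0], [-0.6, -0.6], [0.3, 0.4], [0.4, 1.1], [0.4, 1.2]] wall [0.5368 0.2744 0.1006]
rpy [-2.652  0.     1.713]
[0.5834 0.2811 0.1888]
d cm [ 7.12  3.83 11.12] w deg [28.04 -1.97 -7.86] rows>= 4.1
```

```bash
python3 -m handwheel '[{"dx":1.5,"dy":1,"dz":1,"wx":7,"wy":-0.5,"wz":-2,"hand":60},{"dx":3,"dy":2,"dz":3,"wx":14,"wy":-1,"wz":-4,"hand":60},{"dx":5,"dy":3,"dz":6,"wx":21,"wy":-1.5,"wz":-6,"hand":60},{"dx":7,"dy":3.8,"dz":9,"wx":28,"wy":-2,"wz":-7.9,"hand":60},{"dx":7.1,"dy":3.8,"dz":11.1,"wx":28,"wy":-2,"wz":-7.9,"hand":60},{"dx":7.1,"dy":3.8,"dz":11.1,"wx":28,"wy":-2,"wz":-7.9,"hand":60},{"dx":7.1,"dy":3.8,"dz":11.1,"wx":28,"wy":-2,"wz":-7.9,"hand":60}]'
python3 - <<'E'
from h import *
T=toolT(); im=r.get_image("wrist"); np.save("T4.npy",T)
cv2.imwrite("pics/w4.png",im["frame"][:,:,::-1])
E
```

```text
time: 5.47
ee_pos: [0.5826, 0.2811, 0.1875]
tcp_rot: [-2.65, 0.001, 1.714]
force: [-0.4, 0.7, 1.3]
finger_gap: 0.0547
```

View pics/w4.png

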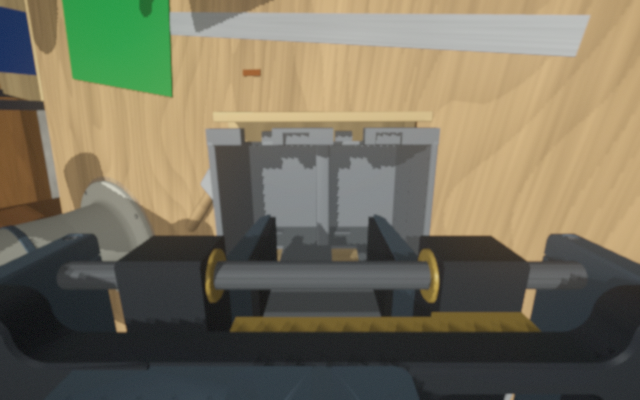

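```bash
python3 - <<'E'
import cv2
f=cv2.imread("pics/w4.png")[105:260,195:450]; cv2.imwrite("pics/w4z.png",cv2.resize(f,None,fx=3,fy=3,interpolation=cv2.INTER_CUBIC))
from fit import *
T=np.load("T4.npy"); im=r.get_image("wrist"); W=pose(np.load("p.npy"))
for x in [(88,-63,80),(-88,-63,80),(6,-49,44),(-6,-49,44),(6,0,44),(-6,0,44)]: print(x,proj(im,(W@np.r_[np.array(x)/1000,1])[:3],T).round(1))
E
```

```text
(88, -63, 80) [204.6 129. ]
(-88, -63, 80) [438.4 129.1]
(6, -49, 44) [314.7 143.6]
(-6, -49, 44) [328.3 143.6]
(6, 0, 44) [315.  197.3]
(-6, 0, 44) [328.  197.3]
```

View pics/w4z.png

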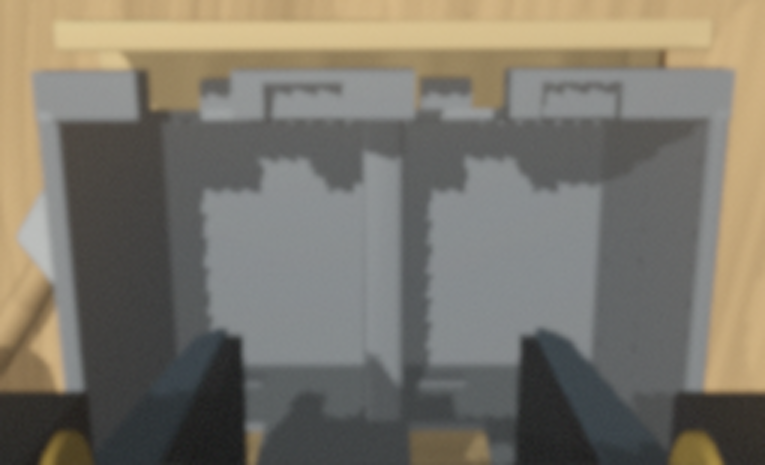

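```bash
python3 - <<'E'
from fit import *
W=pose(np.load("p.npy"));ty=-W[:3,0]; tz=-W[:3,2]; tx=np.cross(ty,tz); R=np.column_stack([tx,ty,tz]); np.save("Rg.npy",R)
delta((W@[-.001,0,.015,1])[:3],R)
E
```

```text
d cm [-1.000e-02  1.600e-01  1.314e+01] w deg [0.28 0.02 0.04] rows>= 3.2
```

```bash
python3 -m handwheel '[{"dx":0,"dy":0.1,"dz":3,"wx":0,"wy":0,"wz":0,"hand":60},{"dx":0,"dy":0.15,"dz":6,"wx":0.2,"wy":0,"wz":0,"hand":60},{"dx":0,"dy":0.15,"dz":9,"wx":0.2,"wy":0,"wz":0,"hand":60},{"dx":0,"dy":0.15,"dz":11,"wx":0.2,"wy":0,"wz":0,"hand":60},{"dx":0,"dy":0.15,"dz":12.5,"wx":0.2,"wy":0,"wz":0,"hand":60},{"dx":0,"dy":0.15,"dz":13,"wx":0.2,"wy":0,"wz":0,"hand":60},{"dx":0,"dy":0.15,"dz":13,"wx":0.2,"wy":0,"wz":0,"hand":60}]'
python3 - <<'E'
from fit import *
W=pose(np.load("p.npy")); delta((W@[-.001,0,.015,1])[:3],np.load("Rg.npy"))
im=r.get_image("wrist"); cv2.imwrite("pics/w5.png",im["frame"][:,:,::-1])
E
```

```text
time: 6.15
ee_pos: [0.5238, 0.2727, 0.0755]
tcp_rot: [-2.651, 0.0, 1.714]
force: [-0.2, -0.2, 0.2]
finger_gap: 0.0547
d cm [-0.01  0.08  0.07] w deg [-0.02  0.04  0.06] rows>= 0.0
```

View pics/w5.png

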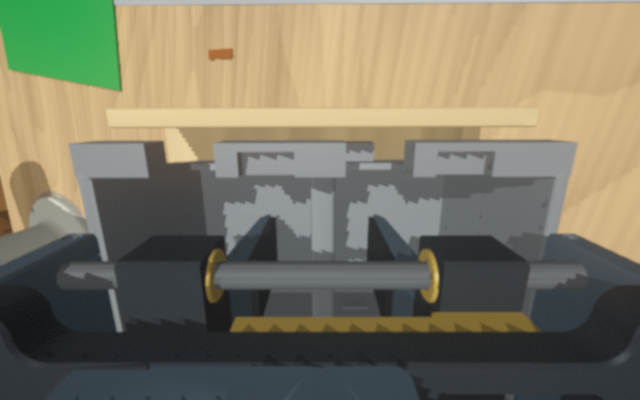

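```bash
python3 -m handwheel '[{"dx":0,"dy":0,"dz":0,"wx":0,"wy":0,"wz":0,"hand":0},{"dx":0,"dy":0,"dz":0,"wx":0,"wy":0,"wz":0,"hand":0},{"dx":0,"dy":0,"dz":0,"wx":0,"wy":0,"wz":0,"hand":0},{"dx":0,"dy":0,"dz":0,"wx":0,"wy":0,"wz":0,"hand":0},{"dx":0,"dy":0,"dz":0,"wx":0,"wy":0,"wz":0,"hand":0},{"dx":0,"dy":0,"dz":0,"wx":0,"wy":0,"wz":0,"hand":0}]' 40
```

```text
time: 6.7
ee_pos: [0.5238, 0.2729, 0.0735]
tcp_rot: [-2.649, 0.0, 1.714]
force: [0.2, 0.6, -0.1]
finger_gap: 0.0176
```

```bash
python3 -m handwheel '[{"dx":0,"dy":0,"dz":0,"wx":0,"wy":0,"wz":0,"hand":0},{"dx":0,"dy":0,"dz":0,"wx":0,"wy":0,"wz":0,"hand":0},{"dx":0,"dy":0,"dz":0,"wx":0,"wy":0,"wz":0,"hand":0}]' 40
```

```text
time: 6.95
ee_pos: [0.5238, 0.273, 0.0734]
tcp_rot: [-2.649, 0.0, 1.714]
force: [0.7, 1.4, 0.5]
finger_gap: 0.0116
```

```bash
python3 -m handwheel '[{"dx":0,"dy":0,"dz":-0.5,"wx":0,"wy":0,"wz":0,"hand":0},{"dx":0,"dy":0,"dz":-1.5,"wx":0,"wy":0,"wz":0,"hand":0},{"dx":0,"dy":0,"dz":-3,"wx":0,"wy":0,"wz":0,"hand":0},{"dx":0,"dy":0,"dz":-4.5,"wx":0,"wy":0,"wz":0,"hand":0},{"dx":0,"dy":0,"dz":-6,"wx":0,"wy":0,"wz":0,"hand":0},{"dx":0,"dy":0,"dz":-8,"wx":0,"wy":0,"wz":0,"hand":0},{"dx":0,"dy":0,"dz":-10,"wx":0,"wy":0,"wz":0,"hand":0},{"dx":0,"dy":-2,"dz":-13,"wx":0,"wy":0,"wz":0,"hand":0}]'
python3 - <<'E'
from h import *
delta([.54,.24,.26],down(1.714))
im=r.get_image("top"); cv2.imwrite("pics/t6.png",im["frame"][:,:,::-1])
im=r.get_image("side"); cv2.imwrite("pics/s6.png",im["frame"][:,:,::-1])
E
```

```text
time: 7.62
ee_pos: [0.5678, 0.2787, 0.1959]
tcp_rot: [-2.645, 0.001, 1.714]
force: [0.4, -0.1, -5.1]
finger_gap: 0.0122
d cm [-3.45 -5.95 -4.06] w deg [-28.45   0.08  -0.04] rows>= 4.0
```

View pics/s6.png

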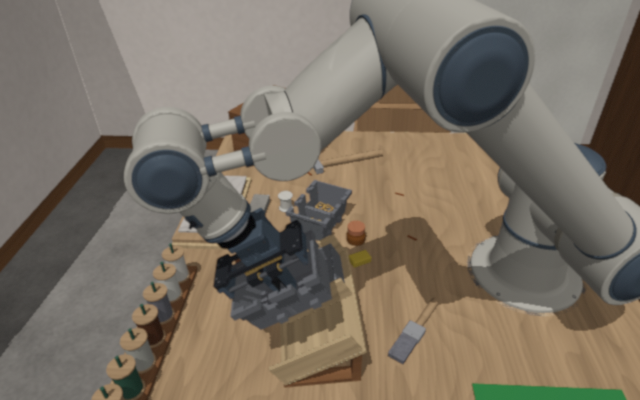

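```bash
python3 -m handwheel '[{"dx":-0.8,"dy":-1.4,"dz":-1,"wx":-7,"wy":0,"wz":0,"hand":0},{"dx":-1.6,"dy":-3,"dz":-2,"wx":-14,"wy":0,"wz":0,"hand":0},{"dx":-2.6,"dy":-4.5,"dz":-3,"wx":-21,"wy":0,"wz":0,"hand":0},{"dx":-3.4,"dy":-6,"dz":-4,"wx":-28,"wy":0,"wz":0,"hand":0},{"dx":-3.4,"dy":-6,"dz":-4,"wx":-28.4,"wy":0,"wz":0,"hand":0},{"dx":-3.4,"dy":-6,"dz":-4,"wx":-28.4,"wy":0,"wz":0,"hand":0}]'
python3 - <<'E'
from h import *
T=toolT(); im=r.get_image("wrist"); np.save("T7.npy",T)
cv2.imwrite("pics/w7.png",im["frame"][:,:,::-1])
delta([.546,-.181,.22],down(2.736))
E
```

```text
time: 8.22
ee_pos: [0.5368, 0.2403, 0.2631]
tcp_rot: [3.137, 0.0, 1.714]
force: [1.1, 0.8, -3.7]
finger_gap: 0.012
d cm [-41.85  -5.24   4.2 ] w deg [  0.13   0.09 -58.54] rows>= 10.2
```

View pics/w7.png

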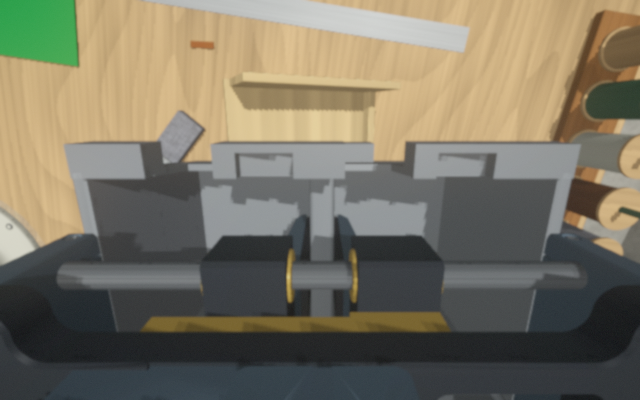

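```bash
python3 - <<'E'
import cv2
f=cv2.imread("pics/w7.png")[130:185,50:600]; cv2.imwrite("pics/w7z.png",cv2.resize(f,None,fx=1.45,fy=4,interpolation=cv2.INTER_CUBIC))
from h import *
im=r.get_image("wrist"); Tc=im["T_tool_cam"]; f=K(im)
def ray_t(uv):
    d=Tc[:3,:3]@np.array([(uv[0]-im["cx"])/f,(uv[1]-im["cy"])/f,1]); return Tc[:3,3],d
for zt in(-.065,-.067,-.069,-.071):
    P=[]
    for uv in [(67,143.5),(580,143)]:
        c,d=ray_t(uv); P.append(c+d*(zt-c[2])/d[2])
    print(zt,np.round(P,4).tolist(),"w",np.linalg.norm(P[1]-P[0]).round(4))
E
```

```text
-0.065 [[0.0633, -0.0875, -0.065], [0.0634, 0.0894, -0.065]] w 0.177
-0.067 [[0.0635, -0.0859, -0.067], [0.0636, 0.0878, -0.067]] w 0.1736
-0.069 [[0.0637, -0.0842, -0.069], [0.0638, 0.0861, -0.069]] w 0.1703
-0.071 [[0.0638, -0.0825, -0.071], [0.0639, 0.0844, -0.071]] w 0.1669
```

View pics/w7z.png

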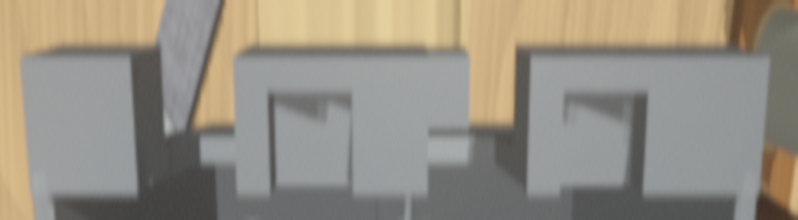

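```bash
python3 -m handwheel '[{"dx":-2,"dy":-0.3,"dz":0,"wx":0,"wy":0,"wz":-3,"hand":0},{"dx":-5,"dy":-0.7,"dz":0,"wx":0,"wy":0,"wz":-8,"hand":0},{"dx":-9,"dy":-1,"dz":0,"wx":0,"wy":0,"wz":-14,"hand":0},{"dx":-13,"dy":-1.5,"dz":0,"wx":0,"wy":0,"wz":-20,"hand":0},{"dx":-17,"dy":-2,"dz":0,"wx":0,"wy":0,"wz":-26,"hand":0},{"dx":-21,"dy":-2.5,"dz":0,"wx":0,"wy":0,"wz":-32,"hand":0},{"dx":-25,"dy":-3,"dz":0,"wx":0,"wy":0,"wz":-38,"hand":0},{"dx":-29,"dy":-3.6,"dz":0,"wx":0,"wy":0,"wz":-44,"hand":0}]'
python3 - <<'E'
from h import *
delta([.546,-.182,.20],down(2.736))
E
```

```text
time: 8.98
ee_pos: [0.5452, -0.0494, 0.26]
tcp_rot: [3.141, -0.001, 2.48]
force: [1.5, -0.3, -3.3]
finger_gap: 0.0119
d cm [ -8.21 -10.42   5.99] w deg [  0.04  -0.02 -14.65] rows>= 3.5
```

```bash
python3 -m handwheel '[{"dx":-2.5,"dy":-3,"dz":1,"wx":0,"wy":0,"wz":-5,"hand":0},{"dx":-5,"dy":-6.5,"dz":2,"wx":0,"wy":0,"wz":-10,"hand":0},{"dx":-7.3,"dy":-9.3,"dz":3,"wx":0,"wy":0,"wz":-14.6,"hand":0},{"dx":-8.2,"dy":-10.4,"dz":5,"wx":0,"wy":0,"wz":-14.6,"hand":0},{"dx":-8.2,"dy":-10.4,"dz":8,"wx":0,"wy":0,"wz":-14.6,"hand":0},{"dx":-8.2,"dy":-10.4,"dz":10,"wx":0,"wy":0,"wz":-14.6,"hand":0},{"dx":-8.2,"dy":-10.4,"dz":10,"wx":0,"wy":0,"wz":-14.6,"hand":0}]'
python3 - <<'E'
from h import *
delta([.546,-.182,.10],down(2.736))
for n in("side","top","wrist"):
    im=r.get_image(n); cv2.imwrite(f"pics/{n}8.png",im["frame"][:,:,::-1])
    if n=="side": crop(im,(220,130,420,270),4,"pics/s8z.png")
E
```

```text
time: 9.57
ee_pos: [0.5433, -0.1796, 0.1559]
tcp_rot: [3.14, -0.007, 2.729]
force: [-1.0, 0.2, -4.7]
finger_gap: 0.0119
d cm [-0.38 -0.12  5.59] w deg [ 0.08 -0.39 -0.41] rows>= 1.3
```

View pics/s8z.png

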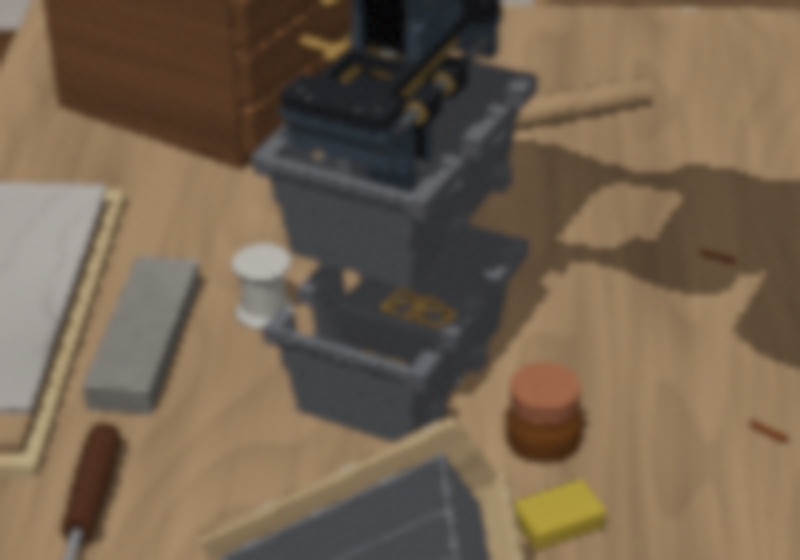

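View pics/wrist8.png

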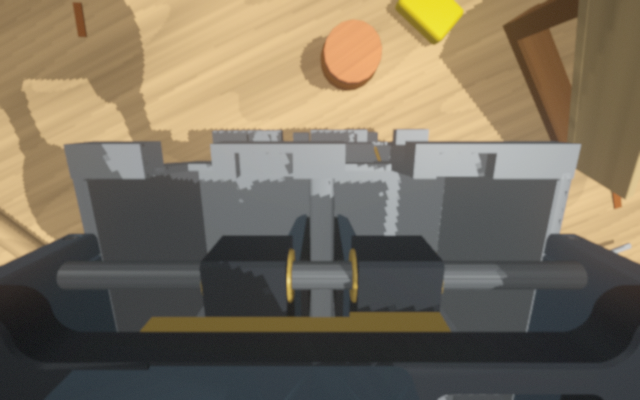

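```bash
python3 -m handwheel '[{"dx":-0.2,"dy":0,"dz":1,"wx":0,"wy":-0.3,"wz":-0.4,"hand":0},{"dx":-0.4,"dy":-0.1,"dz":2.5,"wx":0,"wy":-0.3,"wz":-0.4,"hand":0},{"dx":-0.4,"dy":-0.1,"dz":4,"wx":0,"wy":-0.3,"wz":-0.4,"hand":0},{"dx":-0.4,"dy":-0.1,"dz":4.5,"wx":0,"wy":-0.3,"wz":-0.4,"hand":0},{"dx":-0.4,"dy":-0.1,"dz":4.5,"wx":0,"wy":-0.3,"wz":-0.4,"hand":0},{"dx":-0.4,"dy":-0.1,"dz":4.5,"wx":0,"wy":-0.3,"wz":-0.4,"hand":0}]'
python3 - <<'E'
from h import *
delta([.546,-.182,.0825],down(2.736)); print(r.observe()["force"])
for n in("side",):
    im=r.get_image(n); crop(im,(250,130,390,250),5.6,"pics/s9z.png")
E
```

```text
time: 10.22
ee_pos: [0.5489, -0.1823, 0.1172]
tcp_rot: [3.141, 0.009, 2.737]
force: [-0.7, -0.5, -3.7]
finger_gap: 0.012
d cm [ 0.31 -0.09  3.47] w deg [0.06 0.5  0.08] rows>= 0.8
[-0.72727009 -0.47280005 -3.69291902]
```

View pics/s9z.png

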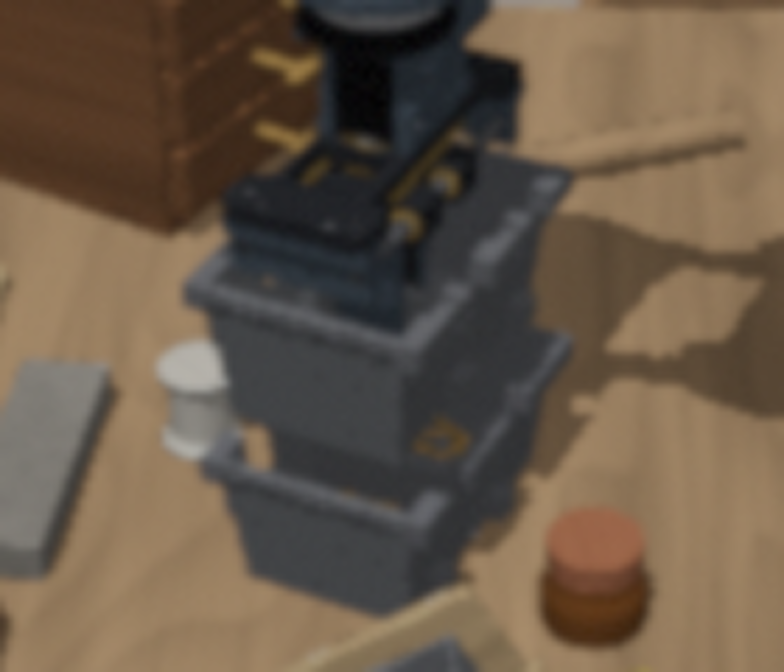

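```bash
for i in 1 2; do python3 -m handwheel '[{"dx":0,"dy":0,"dz":0,"wx":0,"wy":0,"wz":0,"hand":0},{"dx":0,"dy":0,"dz":0,"wx":0,"wy":0,"wz":0,"hand":0},{"dx":0,"dy":0,"dz":0,"wx":0,"wy":0,"wz":0,"hand":0}]'
python3 - <<'E'
from h import *
delta([.546,-.182,.0825],down(2.736))
E
done
```

```text
time: 10.52
ee_pos: [0.5485, -0.1823, 0.1168]
tcp_rot: [3.141, 0.009, 2.737]
force: [0.4, 0.2, -3.9]
finger_gap: 0.0115
d cm [ 0.27 -0.07  3.42] w deg [0.05 0.49 0.07] rows>= 0.8
time: 10.77
ee_pos: [0.5482, -0.1822, 0.1162]
tcp_rot: [3.141, 0.008, 2.737]
force: [0.6, 0.5, -3.8]
finger_gap: 0.0115
d cm [ 0.24 -0.07  3.37] w deg [0.06 0.45 0.06] rows>= 0.8
```

```bash
python3 -m handwheel '[{"dx":0.1,"dy":0,"dz":0.5,"wx":0,"wy":0.2,"wz":0,"hand":0},{"dx":0.15,"dy":0,"dz":1,"wx":0,"wy":0.3,"wz":0,"hand":0},{"dx":0.15,"dy":-0.05,"dz":1.5,"wx":0,"wy":0.3,"wz":0,"hand":0},{"dx":0.15,"dy":-0.05,"dz":1.8,"wx":0,"wy":0.3,"wz":0,"hand":0},{"dx":0.15,"dy":-0.05,"dz":1.8,"wx":0,"wy":0.3,"wz":0,"hand":0},{"dx":0.15,"dy":-0.05,"dz":1.8,"wx":0,"wy":0.3,"wz":0,"hand":0},{"dx":0.15,"dy":-0.05,"dz":1.8,"wx":0,"wy":0.3,"wz":0,"hand":0},{"dx":0.15,"dy":-0.05,"dz":1.8,"wx":0,"wy":0.3,"wz":0,"hand":0}]'
python3 - <<'E'
from h import *
delta([.546,-.182,.0825],down(2.736))
T=toolT(); im=r.get_image("wrist"); np.save("T10.npy",T); cv2.imwrite("pics/w10.png",im["frame"][:,:,::-1]); crop(im,(40,100,600,220),1.42,"pics/w10z.png")
im=r.get_image("side"); crop(im,(250,130,390,250),5.6,"pics/s10z.png")
E
```

```text
time: 11.43
ee_pos: [0.5469, -0.1822, 0.0983]
tcp_rot: [3.141, 0.003, 2.737]
force: [0.8, -0.2, -3.3]
finger_gap: 0.0121
d cm [ 0.09 -0.02  1.58] w deg [0.06 0.16 0.07] rows>= 0.4
```

View pics/w10z.png

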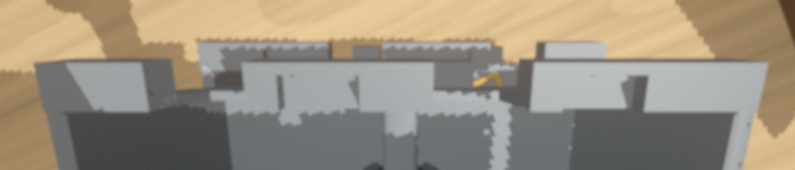

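View pics/s10z.png

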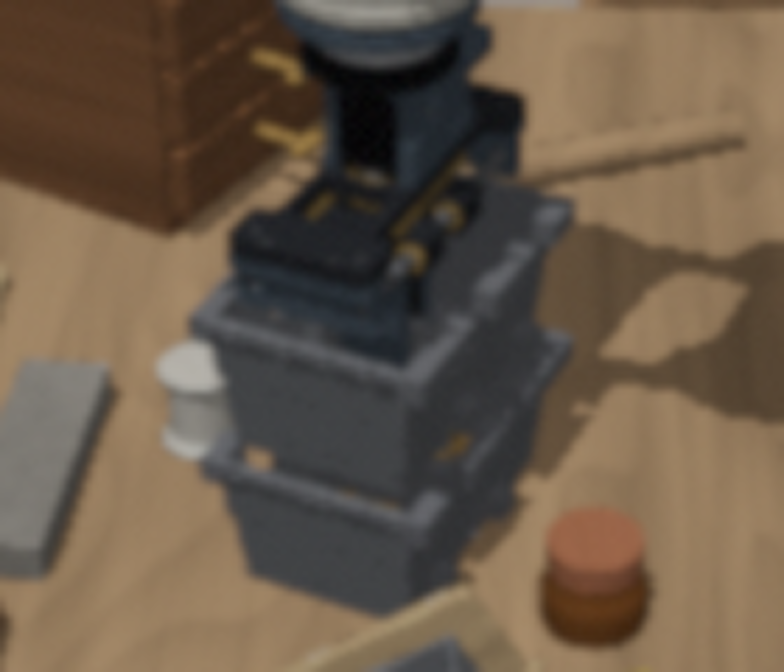

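```bash
python3 - <<'E'
from h import *
T=np.load("T10.npy"); im=r.get_image("wrist")
for a,b in[(198,42),(605,43)]:
    P=plane(im,(40+a/1.42,100+b/1.42),.08,T); print((T[:3,:3].T@(P-T[:3,3])).round(4))
E
python3 -m handwheel '[{"dx":0,"dy":0,"dz":0.3,"wx":0,"wy":0.1,"wz":0,"hand":0},{"dx":0,"dy":0,"dz":0.5,"wx":0,"wy":0.1,"wz":0,"hand":0},{"dx":0,"dy":0,"dz":0.7,"wx":0,"wy":0.1,"wz":0,"hand":0},{"dx":0,"dy":0,"dz":0.9,"wx":0,"wy":0.1,"wz":0,"hand":0},{"dx":0,"dy":0,"dz":1.0,"wx":0,"wy":0.1,"wz":0,"hand":0},{"dx":0,"dy":0,"dz":1.1,"wx":0,"wy":0.1,"wz":0,"hand":0},{"dx":0,"dy":0,"dz":1.2,"wx":0,"wy":0.1,"wz":0,"hand":0},{"dx":0,"dy":0,"dz":1.2,"wx":0,"wy":0.1,"wz":0,"hand":0}]'
python3 - <<'E'
from h import *
delta([.546,-.182,.0825],down(2.736))
E
```

```text
[ 0.0648 -0.0875  0.0181]
[0.0643 0.0873 0.0182]
time: 12.25
ee_pos: [0.5467, -0.1821, 0.086]
tcp_rot: [3.141, 0.001, 2.737]
force: [0.1, -0.5, -3.7]
finger_gap: 0.0124
d cm [ 0.07 -0.02  0.35] w deg [0.06 0.03 0.07] rows>= 0.1
```

```bash
python3 -m handwheel '[{"dx":0.07,"dy":0,"dz":0.1,"wx":0,"wy":0,"wz":0,"hand":0},{"dx":0.07,"dy":0,"dz":0.2,"wx":0,"wy":0,"wz":0,"hand":0},{"dx":0.07,"dy":0,"dz":0.25,"wx":0,"wy":0,"wz":0,"hand":0},{"dx":0.07,"dy":0,"dz":0.3,"wx":0,"wy":0,"wz":0,"hand":0},{"dx":0.07,"dy":0,"dz":0.3,"wx":0,"wy":0,"wz":0,"hand":0},{"dx":0.07,"dy":0,"dz":0.3,"wx":0,"wy":0,"wz":0,"hand":0}]'
```

```text
time: 12.75
ee_pos: [0.5461, -0.1818, 0.0831]
tcp_rot: [3.141, 0.001, 2.737]
force: [0.1, 0.3, -3.8]
finger_gap: 0.0119
```

```bash
python3 -m handwheel '[{"dx":0,"dy":0,"dz":0.05,"wx":0,"wy":0,"wz":0,"hand":0},{"dx":0,"dy":0,"dz":0.1,"wx":0,"wy":0,"wz":0,"hand":0},{"dx":0,"dy":0,"dz":0.15,"wx":0,"wy":0,"wz":0,"hand":0},{"dx":0,"dy":0,"dz":0.15,"wx":0,"wy":0,"wz":0,"hand":0},{"dx":0,"dy":0,"dz":0.15,"wx":0,"wy":0,"wz":0,"hand":0}]'
python3 -m handwheel '[{"dx":0,"dy":0,"dz":0.05,"wx":0,"wy":0,"wz":0,"hand":0},{"dx":0,"dy":0,"dz":0.1,"wx":0,"wy":0,"wz":0,"hand":0},{"dx":0,"dy":0,"dz":0.1,"wx":0,"wy":0,"wz":0,"hand":0},{"dx":0,"dy":0,"dz":0.1,"wx":0,"wy":0,"wz":0,"hand":0},{"dx":0,"dy":0,"dz":0.1,"wx":0,"wy":0,"wz":0,"hand":0}]'
```

```text
time: 13.17
ee_pos: [0.5461, -0.1818, 0.0816]
tcp_rot: [3.141, 0.001, 2.737]
force: [-0.4, 0.4, -3.8]
finger_gap: 0.0116
time: 13.58
ee_pos: [0.5462, -0.1819, 0.0811]
tcp_rot: [3.141, 0.001, 2.737]
force: [-1.8, 0.9, 7.4]
finger_gap: 0.0118
```

```bash
python3 - <<'E'
from h import *
print(r.observe()["force"])
T=toolT(); im=r.get_image("wrist"); np.save("T11.npy",T); crop(im,(40,100,600,220),1.42,"pics/w11z.png")
im=r.get_image("side"); crop(im,(250,130,390,250),5.6,"pics/s11z.png")
E
```

```text
[-1.80051304  0.90086691  7.42401552]
```

View pics/w11z.png

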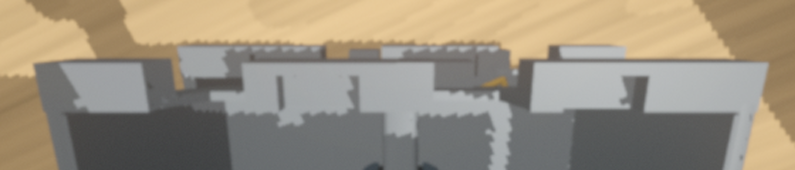

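View pics/s11z.png

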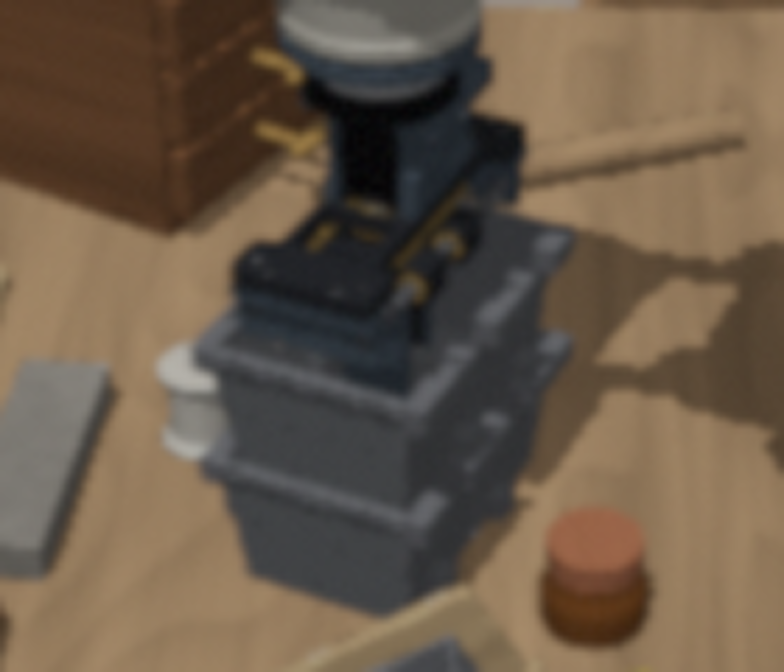

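```bash
python3 -m handwheel '[{"dx":0,"dy":0,"dz":0,"wx":0,"wy":0,"wz":0,"hand":20},{"dx":0,"dy":0,"dz":0,"wx":0,"wy":0,"wz":0,"hand":40},{"dx":0,"dy":0,"dz":0,"wx":0,"wy":0,"wz":0,"hand":60},{"dx":0,"dy":0,"dz":0,"wx":0,"wy":0,"wz":0,"hand":60},{"dx":0,"dy":0,"dz":0,"wx":0,"wy":0,"wz":0,"hand":60},{"dx":0,"dy":0,"dz":0,"wx":0,"wy":0,"wz":0,"hand":60}]'
python3 - <<'E'
from h import *
print(r.observe()["force"])
im=r.get_image("wrist"); cv2.imwrite("pics/w12.png",im["frame"][:,:,::-1])
E
```

```text
time: 14.18
ee_pos: [0.5462, -0.1819, 0.0806]
tcp_rot: [3.141, 0.001, 2.737]
force: [0.1, 0.3, 0.1]
finger_gap: 0.0485
[0.09186892 0.25146529 0.11332834]
```

View pics/w12.png

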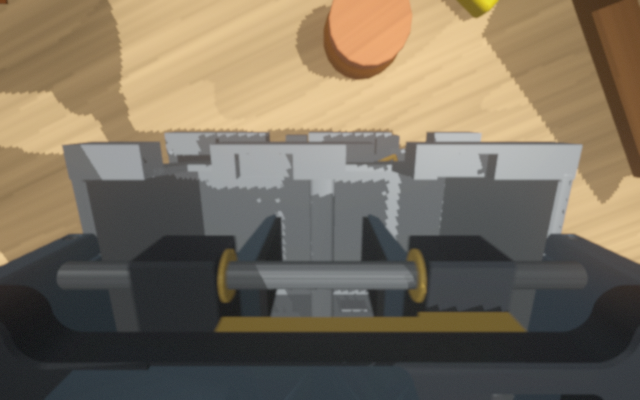

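Released: the force is zero and the wall stands free between the fingers. I'll lift straight up, then back off far enough for the wrist camera to see the stack.

```bash
python3 -m handwheel '[{"dx":0,"dy":0,"dz":-1,"wx":0,"wy":0,"wz":0,"hand":60},{"dx":0,"dy":0,"dz":-3,"wx":0,"wy":0,"wz":0,"hand":60},{"dx":0,"dy":0,"dz":-6,"wx":0,"wy":0,"wz":0,"hand":60},{"dx":0,"dy":0,"dz":-10,"wx":0,"wy":0,"wz":0,"hand":60},{"dx":0,"dy":0,"dz":-14,"wx":0,"wy":0,"wz":0,"hand":60},{"dx":-3,"dy":0,"dz":-18,"wx":0,"wy":0,"wz":0,"hand":60},{"dx":-7,"dy":0,"dz":-20,"wx":0,"wy":0,"wz":0,"hand":60},{"dx":-8,"dy":0,"dz":-22,"wx":0,"wy":0,"wz":0,"hand":60}]'
python3 -m handwheel '[{"dx":0,"dy":0,"dz":0,"wx":0,"wy":0,"wz":0,"hand":60},{"dx":0,"dy":0,"dz":0,"wx":0,"wy":0,"wz":0,"hand":60},{"dx":0,"dy":0,"dz":0,"wx":0,"wy":0,"wz":0,"hand":60},{"dx":0,"dy":0,"dz":0,"wx":0,"wy":0,"wz":0,"hand":60}]'
python3 - <<'E'
from h import *
T=toolT(); im=r.get_image("wrist"); np.save("T13.npy",T); crop(im,(200,20,450,230),3,"pics/w13z.png")
im=r.get_image("side"); crop(im,(250,150,390,250),5.6,"pics/s13z.png"); cv2.imwrite("pics/s13.png",im["frame"][:,:,::-1])
E
```

```text
time: 14.9
ee_pos: [0.6212, -0.2143, 0.3035]
tcp_rot: [3.141, 0.003, 2.737]
force: [-0.5, -0.4, -0.3]
finger_gap: 0.0549
time: 15.23
ee_pos: [0.6183, -0.2129, 0.3]
tcp_rot: [3.141, -0.001, 2.737]
force: [-0.3, -0.4, -0.0]
finger_gap: 0.0547
```

View pics/w13z.png

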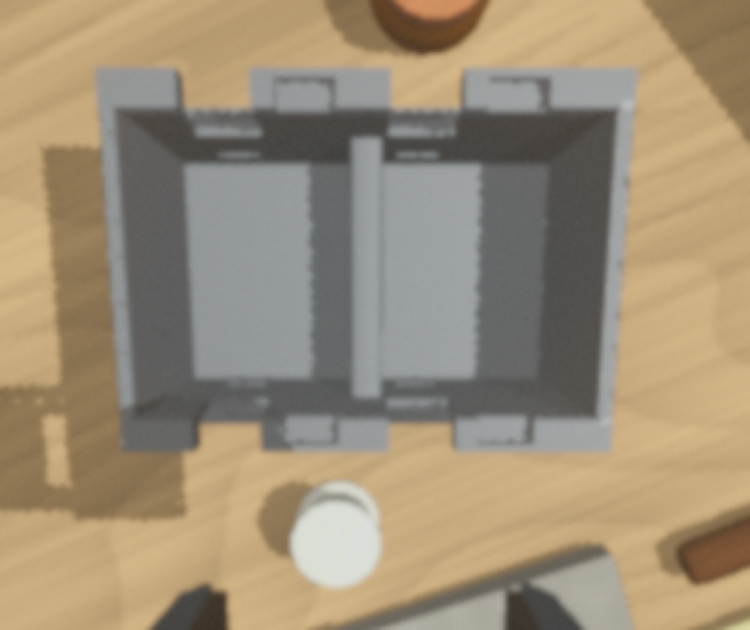

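View pics/s13z.png

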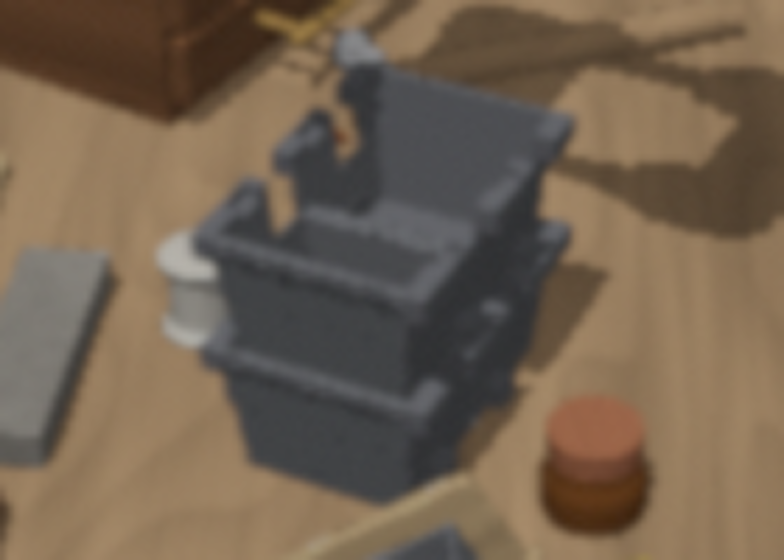

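```bash
python3 - <<'E'
from h import *
T=np.load("T13.npy"); im=r.get_image("wrist")
for z in(.148,.154):
    P=np.array([plane(im,(200+a/3,20+b/3),z,T)[:2] for a,b in[(97,68),(637,68),(611,451),(122,451)]])
    x=(P[1]+P[2]-P[0]-P[3])/2; y=(P[0]+P[1]-P[2]-P[3])/2
    print(z,P.mean(0).round(4),np.linalg.norm(x).round(4),np.linalg.norm(y).round(4),"yaw",np.arctan2(x[1],x[0]).round(4),"edges",np.linalg.norm(P[1]-P[0]).round(4),np.linalg.norm(P[2]-P[3]).round(4))
# side: near end (lower-left, +y world end) corner pairs: rim upper vs full rim
im=r.get_image("side"); c=np.array([.5459,-.1811]);e=np.array([np.cos(1.165),np.sin(1.165)]);n=np.array([-e[1],e[0]])
for z in(.08,.148,.154):
    print(z,[((proj(im,np.r_[c+e*.088+s*n*.063,z])-[250,150])*5.6).round(0).tolist() for s in(-1,1)],[((proj(im,np.r_[c-e*.088+s*n*.063,z])-[250,150])*5.6).round(0).tolist() for s in(-1,1)])
E
```

```text
0.148 [ 0.5457 -0.1819] 0.1754 0.1254 yaw 1.1662 edges 0.1748 0.1759
0.154 [ 0.5458 -0.182 ] 0.1721 0.123 yaw 1.1662 edges 0.1716 0.1727
0.08 [[197.0, 344.0], [424.0, 414.0]] [[360.0, 164.0], [572.0, 222.0]]
0.148 [[189.0, 233.0], [423.0, 301.0]] [[357.0, 58.0], [575.0, 114.0]]
0.154 [[188.0, 223.0], [423.0, 291.0]] [[357.0, 48.0], [575.0, 104.0]]
```

```bash
python3 -c "
from workcell import r
print(r.hand_in()); print(r.observe()['time'])"
```

```text
the job is handed in; nothing more can be done
None
the job is handed in; nothing more can be done
```

I lifted the empty tote by its middle wall out of the left bay and levelled it. I then turned it to face opposite to the full tote, lowered it until the lugs met the pocket floors, released it, backed the arm away and handed the job in at about 15 s.

**Last checks**
- **Position:** the rim measured at the stacked height of 148 mm came out 175.4 x 125.4 mm, which matches stacked. Resting on the rim beside the pockets, at 154 mm, it would have measured 172 x 123 mm.
- **Alignment:** the tote's centre is about 1 mm from where I measured the full tote's centre before stacking. Its axis is parallel to within about 0.001 rad, with the slots at the correct end for opposite facing.
- **Seating:** contact came only at the stacked height, not 6 mm higher where the lugs would sit on the rim.
- **Side view:** the upper tote stands level and the lower one looks unmoved.
- **Release:** the force on the tool read zero after letting go.
- **Bystanders:** the tin, spool and stone looked unmoved in the last pictures. I did not measure any bystander again, and I did not look specifically at the tray, mallet, awl, brush and wax at the end.

No check failed. One thing read differently along the way: the arm's reported pose was up to 3 mm off target shortly after a move and took a few tenths of a second to settle, so I corrected for it before the final descent.

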